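Show the grinder's burr to the inspection camera

ROBOT

A 6-joint arm with a two-finger parallel gripper is mounted at the origin on a cart in front of the work surface, level with it; the furniture and walls round the work are solid. World frame = base frame: x ahead of the robot, y to its left, z up, the work surface at z = 0. Lengths are in mm, angles in rad, forces in N, time in s.
With the tool pointing down it reaches from about 400 to 825 mm from the base axis. Payload 7 kg.
Tool frame: the origin (TCP) lies at the very end of the fingers, on their centre line; the grasp point (between the pads) lies 19 mm behind it; z points along the fingers, y is the line along which they close (so a half turn about z gives the same grasp; the last joint's range is limited). The gripper opens to 88 mm and grips with 3 to 60 N. Pads are 19 mm wide; open, the fingers measure 130 mm over their backs; the gripper's body (78 mm by 193 mm) begins 47 mm behind the grasp point.
Start: joints at [1.544, 0.359, 0.012, 0, -1.224, -0.288], TCP at [209.006, 641.803, 226.561] pointing down, gripper open.
Joint ranges: [-3.07, 3.07], [-1.43, 2.12], [-1.02, 1.25], [-3.03, 1.67], [-3.05, -0], [-3.03, 3.03]. Speed limits (rad/s): [2.39, 2.39, 3.01, 3.14, 3.14, 3.14].

INTERFACE

Orientations are given as a unit quaternion [x, y, z, w].
In Python, from plant import bot gives the robot as it stands. Calls block until the motion is done:
- bot.move_ptp(position, orientation): joint-space move of the TCP to a pose.
- bot.line_to(position, velocity=150, ori=None): straight line of the TCP; ori=None keeps the orientation; velocity is the mean speed in mm/s.
- bot.move_joints(angles): joint-space move.
- bot.move_gripper(opening, force=None): finger opening in mm; force is the grip in N (None keeps the last); returns when the fingers have stopped.
- bot.pause(seconds).
- bot.solve_ik(position, orientation): joint angles nearest the present ones, or None.
- bot.read_state(): the state.
- bot.camera(name): name is "side" or "top"; returns the picture (384x512x3 uint8, red, green, blue); there is no depth.
- bot.get_calibration(name): a dict with "fx", "fy", "cx", "cy" (pixels), "view" (4x4, takes a point from world to camera coordinates). Camera axes: x right, y up, looking along -z (the intrinsics and any distortion apply to the point x, -y, -z); pixel columns grow to the right and rows downward; lengths in mm; the calibration is good to about 2 mm. A picture is of the moment at which its call begins. get_calibration takes no time and is no camera call.
A pose or a line that the arm cannot do raises bot.Unreachable and nothing moves.
- bot.close_job(): hands the job in; it is judged then, once.
The state is a dict: "t": time; "joint_pos": joint angles; "qvel": joint speeds; "tau": joint torques, N m; "tcp_pos": TCP position; "eef_rot": TCP orientation; "contact_force": force on the tool from outside, world axes, zero at the start; "moment": the same for the moment, N m; "width": finger opening in mm; "finger_force": force on a finger pad.
Only numpy, scipy, OpenCV 4.12 (cv2) and the standard library are available. Lean on these libraries where they do the work, as an engineer would, in place of code of your own. Each camera call takes 0.05 s, during which the arm holds its last target. There are 200 camera calls.

TASK

The small coffee grinder stands with its hopper off for a burr inspection: turn the red burr carrier anticlockwise by its bar handle until it comes up against its stop, lift it straight out, and hold it up to the little tripod camera so that the toothed ring on its underside squarely faces the lens, centred, 10 cm in front of it. The program finishes while the arm is still holding the carrier there, steady and touching nothing else. Leave the camera and the other things on the counter where they are.

Things in the scene. Friction and masses are not known exactly. Their poses are not given: they have to be found in the camera images.
- small_grinder: Small light-grey coffee grinder without its hopper, fixed to the counter, standing left or right in front; 140 mm deep, 116 mm wide, 184 mm high, dark base, brown cup in front. Origin: centre of its underside; z up; its front with the cup faces its -x. On top a round collar 115 mm across, centred on the origin's axis. (Not the dark grinder at the back wall.)
- collar (a point): Centre of the collar's top, 184 mm up on the grinder's axis. A two-lug bayonet in it holds the carrier: turned anticlockwise (from above) the carrier meets a hard stop with its white dot at the collar's white dot (grinder's +x side); there it is unlocked and lifts out. At the start it is locked, 40 to 56 degrees clockwise of that (red dot); between it turns freely
- carrier: Red burr carrier: disc 64 mm across, 14 thick, 80 over its lugs, 0.18-0.29 kg, seated in the collar, 172 mm above the counter; play 2 mm sideways, 3 mm up while locked. Origin: centre of the disc's underside, z up. On top the bar handle, 50 mm long along x (+x to its white dot), 10 mm thick along y, 14 to 44 mm above the origin. Below, a steel toothed ring, 49 mm across, to 24 mm under the origin
- burr_face (a point): Centre of the toothed ring's lower face, on the carrier's axis 24 mm below the carrier's origin; axes as the carrier's
- bar_mark (a point): White dot on top of the carrier's bar handle near one end, 20.5 mm from the axis along the carrier's x, 44 mm above the carrier's origin
- lens (a point): Centre of the lens front of the camera: a black box 50 x 56 mm with a white ring light on a three-legged tripod 125 mm across, pivot 90 mm above the counter, lens 67 mm from the pivot. It looks up and back towards the robot, 29 to 42 degrees off vertical. z axis: the viewing direction, out of the lens
- focus (a point): The point in the air 100 mm in front of the lens on its viewing axis, where the toothed face belongs; z axis: the viewing direction, away from the lens (a carrier that faces the lens has its own z along this)
- tripod: The camera's black three-legged table tripod, 125 mm across the feet, fixed; it carries the camera head. Origin: on the counter under its middle; the camera looks towards its -x and up
- hopper: Bystander: the grinder's clear hopper with a dark lid, 124 mm across, 124 mm high, standing on the counter; origin at the centre of its underside
- brush: Bystander: cleaning brush, about 150 mm long, lying on the counter
- white_cup: Bystander: white cup, 90 mm across, 106 mm high
- teaspoon: Bystander: teaspoon, 137 mm long, lying on the counter
- lens_cap: Bystander: black lens cap, 58 mm across, 10 mm high, lying on the counter
- mug: Bystander: white mug, 83 mm across, 94 mm high, in front of the sink
- jam_jar: Bystander: jam jar with a grey lid, 65 mm across, 83 mm high, in front of the sink

How it is judged (in metres and radians):
On the way:
1. the carrier is turned anticlockwise to its stop while still seated in the grinder (y of bar_mark in the frame of small_grinder above -0.0044 m and x of bar_mark in the frame of small_grinder above 0.01 m and z of carrier in the frame of small_grinder below 0.178 m and horizontal distance between carrier and small_grinder below 0.006 m), for 0.1 s.
At the end, for the whole second after the job is handed in: The carrier is held still in the gripper, touching neither grinder nor camera, its toothed face within 20 mm of the point 100 mm in front of the lens and turned to the lens within 0.2 rad (11 degrees); it was turned to its stop in the grinder before it came out (distance between burr_face and focus below 0.02 m and angle between the z axis of carrier and the z axis of focus, either way round below 0.2 rad and z of carrier in the frame of lens above 0.105 m and height (world z) of burr_face above 0.12 m and contact force between carrier and the fingers above 1 N and contact force between carrier and small_grinder below 0.1 N and contact force between carrier and tripod below 0.1 N and linear speed of carrier below 0.02 m/s and angular speed of carrier below 0.15 rad/s); the arm keeps its last pose, push and grip.
It fails at once if the camera is knocked or turned away (its lens moved by more than 8 mm) (distance of lens from where it was at the start of the episode above 0.008 m).
It fails at once if one of the bystanders (hopper, brush, cup, teaspoon, lens cap, mug, jam jar) is shifted by more than 40 mm (distance of any of hopper, brush, white_cup, teaspoon, lens_cap, mug, jam_jar from where it was at the start of the episode above 0.04 m).
It also fails if it takes over 51 s, if anything falls off the work surface, if the arm or the gripper's body presses on something with over 40 N, if the wrist force passes 120 N, or if a joint passes its speed limit or range.

## Working session

There is one attempt and no reset: what is moved stays moved. The work goes in short steps, each a Python script; the robot and the scene stay as the last script left them, time stands still between calls to the robot, and variables do not carry over. Pictures are saved under pics/ and viewed, at most 10 in all, crops included, and the job is handed in when it is done.

```bash
ls; mkdir -p pics
python3 - <<'E'
from plant import bot
import cv2,numpy as np
for n in("side","top"):
    im=bot.camera(n); cv2.imwrite(f"pics/{n}0.png",cv2.cvtColor(im,cv2.COLOR_RGB2BGR))
    c=bot.get_calibration(n); print(n,{k:(np.round(v,3).tolist()) for k,v in c.items()})
s=bot.read_state();print(s)
E
```

```text
pics
side {'fx': 485.07, 'fy': 485.07, 'cx': 260.252, 'cy': 181.161, 'view': [[0.657, -0.754, 0.005, -413.264], [0.423, 0.374, 0.825, -323.177], [-0.624, -0.54, 0.565, -1310.142], [0.0, 0.0, 0.0, 1.0]]}
top {'fx': 497.704, 'fy': 497.704, 'cx': 259.483, 'cy': 186.393, 'view': [[0.008, -1.0, 0.002, -105.983], [0.992, 0.008, 0.125, -527.494], [-0.125, 0.001, 0.992, -1429.848], [0.0, 0.0, 0.0, 1.0]]}
{'t': 0.1, 'joint_pos': array([ 1.54418322e+00,  3.59334577e-01,  1.11174602e-02, -4.03480330e-04,
       -1.22412556e+00, -2.88051761e-01]), 'qvel': array([-0.00052938, -0.00057942,  0.00219122,  0.00048095,  0.00040257,
        0.00121871]), 'tau': array([-2.92564547e-01, -5.85324419e+01,  2.94844776e+01,  7.16174930e+00,
        3.96756374e-02, -2.94996367e-02]), 'tcp_pos': array([208.79781137, 641.38943255, 225.67242496]), 'eef_rot': array([ 9.87637684e-01, -1.56751940e-01, -8.72858536e-05,  7.91302814e-04]), 'contact_force': array([-0.35192962,  0.45614574, -0.47944988]), 'moment': array([-0.02208678,  0.02098841, -0.00689627]), 'finger_force': 0.0, 'width': 87.63683346685546}
```

View pics/side0.png

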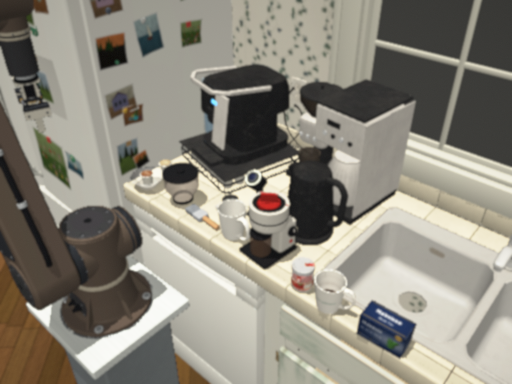

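View pics/top0.png

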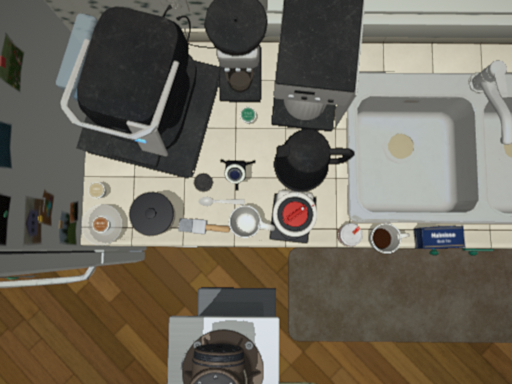

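The side view shows the red carrier at about (268,203) and the camera head at about (254,180). In the top view they are at about (295,213) and (236,172). Next I'll enlarge both.

Run:
```python
import cv2,numpy as np
t=cv2.imread("pics/top0.png")[145:245,215:325]; s=cv2.imread("pics/side0.png")[160:275,210:310]
cv2.imwrite("pics/tc.png",cv2.resize(t,None,fx=6,fy=6,interpolation=cv2.INTER_CUBIC)[:600])
cv2.imwrite("pics/sc.png",cv2.resize(s,None,fx=5,fy=5,interpolation=cv2.INTER_CUBIC))
```

```text
(no output)
```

View pics/tc.png

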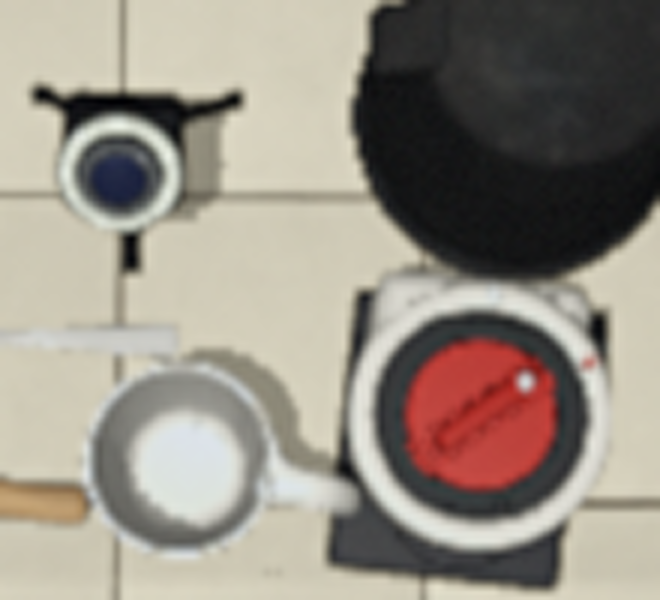

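View pics/sc.png

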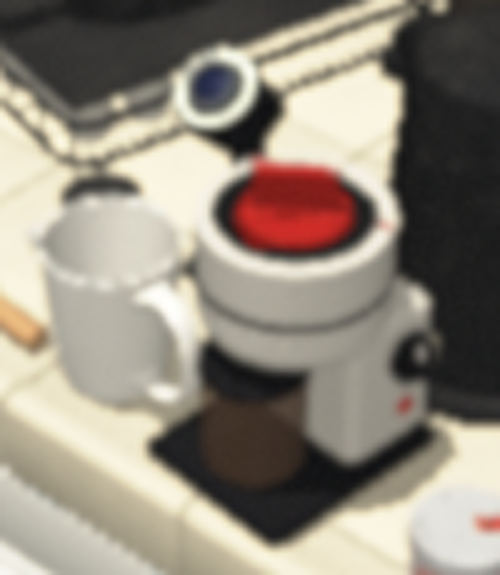

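The top crop puts the collar centre at (480,415), the bar's white dot at (526,382) and the lens ring at (120,174). The tripod feet are at (40,92), (238,98) and (130,270). In the side crop the lens is at (216,88). The black kettle stands close behind the grinder, so I need its height and its clearance from the gripper body.

```bash
cat > geo.py <<'E'
import numpy as np, json, os
from plant import bot
from scipy.optimize import least_squares
CAL={n:bot.get_calibration(n) for n in("side","top")}
def proj(n,p):
    c=CAL[n]; q=(np.array(c["view"])@np.append(p,1))[:3]
    return np.array([c["cx"]+c["fx"]*q[0]/-q[2], c["cy"]-c["fy"]*q[1]/-q[2]])
def onz(n,uv,z):
    return np.append(least_squares(lambda a:proj(n,[a[0],a[1],z])-uv,[600,0]).x,z)
def tri(uvt,uvs):
    r=least_squares(lambda p:np.r_[proj("top",p)-uvt,proj("side",p)-uvs],[600,0,100]); return r.x,np.abs(r.fun).max()
T=lambda u,v:np.array([(u+.5)/6-.5+215,(v+.5)/6-.5+145])
S=lambda u,v:np.array([(u+.5)/5-.5+210,(v+.5)/5-.5+160])
E
python3 - <<'E'
from geo import *
import cv2
col=onz("top",T(480,415),184); print("collar",col, "side px", proj("side",col))
print("dot",onz("top",T(526,382),216)-col)
dot=onz("top",T(526,382),216)-col; print(np.degrees(np.arctan2(dot[1],dot[0])))
f=[onz("top",T(*a),0) for a in((330,560),(555,587),(360,290),(605,312))]; print("base",np.round(f,1).tolist())
d=f[1]-f[0]; print("yaw front", np.degrees(np.arctan2(d[0],-d[1])))
L,e=tri(T(120,174),S(216,88)); print("lens",L,e)
ft=np.array([onz("top",T(*a),3) for a in((40,92),(238,98),(130,272))]); print("feet",ft)
t=cv2.imread("pics/top0.png")[120:195,265:355]; s=cv2.imread("pics/side0.png")[140:245,280:350]
a=cv2.resize(t,None,fx=4.4,fy=4.4,interpolation=3); b=cv2.resize(s,None,fx=4.4,fy=4.4,interpolation=3)
o=np.zeros((max(a.shape[0],b.shape[0]),a.shape[1]+b.shape[1],3),np.uint8);o[:a.shape[0],:a.shape[1]]=a;o[:b.shape[0],a.shape[1]:]=b
o=cv2.convertScaleAbs(o,alpha=1.6,beta=30)
cv2.imwrite("pics/kettle.png",o);print(a.shape,b.shape)
E
```

```text
collar [ 437.91554505 -194.23207848  184.        ] side px [267.93988222 201.87085862]
dot [ 11.95492107 -17.31830035  32.        ]
-55.38246104314478
base [[378.6, -133.1, 0.0], [366.1, -244.4, 0.0], [513.1, -147.4, 0.0], [502.9, -270.0, 0.0]]
yaw front -6.376451135419004
lens [550.23746218 -34.28759038 140.16920339] 0.40123129028475546
feet [[611.75768489  14.09838875   3.        ]
 [609.47218769 -85.58649093   3.        ]
 [520.8811778  -32.41643667   3.        ]]
(330, 396, 3) (462, 308, 3)
```

View pics/kettle.png

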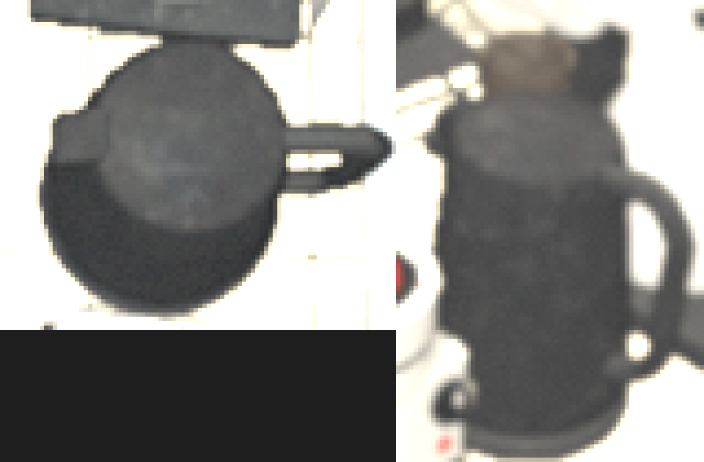

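The kettle's top ellipse is centred at (195,140) in the left panel and (535,138) in the right. I'll triangulate it, fit the lens ring as a 3D circle, and check IK.

```bash
cat >> geo.py <<'E'
from scipy.spatial.transform import Rotation as R
COL=np.array([437.9,-194.2]); YAW=-6.4
def down(bar_deg,flip=0):   # tool down; tool x along bar at world angle
    return (R.from_euler('z',bar_deg+180*flip,degrees=True)*R.from_euler('x',180,degrees=True)).as_quat()
def focus_pose(theta,yaw,spin): # n = viewing dir
    a=np.radians(theta); y=np.radians(yaw); n=np.array([-np.sin(a)*np.cos(y),-np.sin(a)*np.sin(y),np.cos(a)])
    h=np.array([-np.sin(y),np.cos(y),0]); x=np.cross(h,n)
    M=R.from_matrix(np.c_[x,h,n])*R.from_euler('z',spin,degrees=True)*R.from_euler('x',180,degrees=True)
    return n,M.as_quat()
E
python3 - <<'E'
from geo import *
import cv2
k,e=tri(np.array([309.3,151.8]),np.array([311.6,171.4]));print("kettle top",k,e)
print("near edge at z",[(z,onz("top",np.array([(170)/4.4+265,315/4.4+120]),z).round()) for z in (0,100,200)])
for fl in(0,1):
  for b in(-55,-30,-6,0):
    q=bot.solve_ik([*COL,189],down(b,fl)); q2=bot.solve_ik([*COL,300],down(b,fl)); print(fl,b,None if q is None else q.round(2), q2 is not None)
for th in (30,33,36):
  for sp in(-90,-45,0,45,90,135,180):
    n,qu=focus_pose(th,-1.5,sp); p=np.array([581,-34.5,90])+(165+24+17)*n
    q=bot.solve_ik(p,qu); print(th,sp,p.round(),None if q is None else q.round(2))
# ring fit: dark lens disc boundary inside ring
pts={}
for nme,c,r in(("top",T(120,174),8),("side",S(216,88),8)):
    g=cv2.resize(cv2.imread(f"pics/{nme}0.png",0),None,fx=8,fy=8,interpolation=2).astype(float)
    out=[]
    for a in np.linspace(0,2*np.pi,48,endpoint=False):
        rr=np.arange(2,11,.1); uv=c[:,None]+rr*np.array([[np.cos(a)],[np.sin(a)]])
        v=cv2.remap(g.astype(np.float32),((uv[0]+.5)*8-.5).astype(np.float32)[None],((uv[1]+.5)*8-.5).astype(np.float32)[None],1)[0]
        i=np.argmax(v>145); 
        if i>0: out.append(uv[:,i])
    pts[nme]=np.array(out); (cx,cy),(A,B),an=cv2.fitEllipse(pts[nme].astype(np.float32)); print(nme,len(out),(cx,cy),A,B,an)
ph=np.linspace(0,2*np.pi,72)
def res(x):
    c=x[:3];a,y=x[4:6];n=np.array([-np.sin(a)*np.cos(y),-np.sin(a)*np.sin(y),np.cos(a)]);h=np.array([-np.sin(y),np.cos(y),0]);u=np.cross(h,n)
    P=c+x[3]*(np.outer(np.cos(ph),h)+np.outer(np.sin(ph),u)); o=[]
    for nme in pts:
        el=np.array([proj(nme,p) for p in P]); m,(A,B),an=cv2.fitEllipse(el.astype(np.float32)); an=np.radians(an)
        d=pts[nme]-m; o.append(np.hypot((d[:,0]*np.cos(an)+d[:,1]*np.sin(an))/(A/2),(-d[:,0]*np.sin(an)+d[:,1]*np.cos(an))/(B/2))*7-7)
    return np.concatenate(o)
r=least_squares(res,[550,-34,140,17,.56,-.03],diff_step=1e-3,x_scale=[10,10,10,2,.1,.1],loss="soft_l1",f_scale=.3)
print("ring",r.x[:4],np.degrees(r.x[4:]),np.abs(r.fun).mean())
E
```

```text
kettle top [ 594.75846895 -229.27428082  225.43221936] 0.03289903254778892
near edge at z [(0, array([ 518., -235.,    0.])), (100, array([ 506., -226.,  100.])), (200, array([ 495., -217.,  200.]))]
0 -55 [-0.01  0.06 -0.46  0.   -1.05  0.62] True
0 -30 [-0.01  0.06 -0.46  0.   -1.05  1.05] True
0 -6 [-0.01  0.06 -0.46  0.   -1.05  1.47] True
0 0 [-0.01  0.06 -0.46  0.   -1.05  1.58] True
1 -55 [-0.01  0.06 -0.46 -0.   -1.05 -2.53] True
1 -30 [-0.01  0.06 -0.46 -0.   -1.05 -2.09] True
1 -6 [-0.01  0.06 -0.46 -0.   -1.05 -1.67] True
1 0 [-0.01  0.06 -0.46 -0.   -1.05 -1.57] True
30 -90 [478. -32. 268.] [ 0.53 -0.35 -0.9   0.48 -0.62 -0.9 ]
30 -45 [478. -32. 268.] [ 0.53 -0.35 -0.9   0.48 -0.62 -0.11]
30 0 [478. -32. 268.] [ 0.53 -0.35 -0.9   0.48 -0.62  0.67]
30 45 [478. -32. 268.] [ 0.53 -0.35 -0.9   0.48 -0.62  1.46]
30 90 [478. -32. 268.] [ 2.43 -1.42 -0.91  0.51 -2.44  1.02]
30 135 [478. -32. 268.] [ 2.43 -1.42 -0.91  0.51 -2.44  1.8 ]
30 180 [478. -32. 268.] [ 0.53 -0.35 -0.9   0.48 -0.62 -2.47]
33 -90 [469. -32. 263.] [ 0.54 -0.39 -1.    0.6  -0.55 -1.02]
33 -45 [469. -32. 263.
[... 157 characters left out ...]
34]
33 90 [469. -32. 263.] [ 2.37 -1.4  -0.98  0.54 -2.35  1.06]
33 135 [469. -32. 263.] [ 2.37 -1.4  -0.98  0.54 -2.35  1.84]
33 180 [469. -32. 263.] [ 0.54 -0.39 -1.    0.6  -0.55 -2.59]
36 -90 [460. -31. 257.] None
36 -45 [460. -31. 257.] None
36 0 [460. -31. 257.] None
36 45 [460. -31. 257.] None
36 90 [460. -31. 257.] None
36 135 [460. -31. 257.] None
36 180 [460. -31. 257.] None
top 48 (234.428955078125, 173.62564086914062) 13.910995483398438 14.909886360168457 101.25723266601562
side 48 (252.32330322265625, 176.95326232910156) 9.685630798339844 11.258318901062012 49.618106842041016
ring [549.32178384 -33.34603952 141.02547009  19.91536964] [26.61837385 -1.78439765] 0.22155045551975738
```

Cross-checks agree: lens near (548,-34,144), viewing direction about 31° off vertical, focus near (495,-31,232). The kettle top is at 225 mm, below the gripper body at 255 mm. Next: approach and grasp.

Run:
```python
from geo import *
import cv2
a=np.radians(-24)
q=bot.solve_ik([420*np.cos(a),420*np.sin(a),340],down(-55)); print(q)
q1=np.array(q);q1[0]=1.544; bot.move_joints(q1); bot.move_joints(q)
bot.move_gripper(40,20)
bot.move_ptp([*COL,250],down(-55)); s=bot.read_state();print(s["t"],s["contact_force"])
bot.line_to([*COL,191],100)
bot.pause(.2);s=bot.read_state();print(s["t"],s["tcp_pos"],s["contact_force"],s["moment"])
bot.move_gripper(0,20); s=bot.read_state();print(s["t"],s["width"],s["finger_force"],s["contact_force"],s["moment"])
o=[]
for n,(x,y) in(("top",(245,160)),("side",(220,150))):
    o.append(cv2.resize(cv2.cvtColor(bot.camera(n),4)[y:y+100,x:x+80],None,fx=5,fy=5,interpolation=3))
cv2.imwrite("pics/g1.png",np.hstack(o))
```

```text
[ 0.05536572 -0.13940208 -0.30522358  0.         -1.40497482  0.55549952]
4.7417 [ 0.50514643 -0.38993107  0.58920233]
5.6833 [ 438.28638837 -194.24155475  191.7028337 ] [ 0.30006892 -0.16334754 -0.51925981] [ 0.0058505  -0.12567718 -0.00651302]
6.2833 9.920026696500305 19.99989151954651 [1.57960934 0.22529402 0.49483793] [ 0.17227549 -0.27367255 -0.0111317 ]
```

View pics/g1.png

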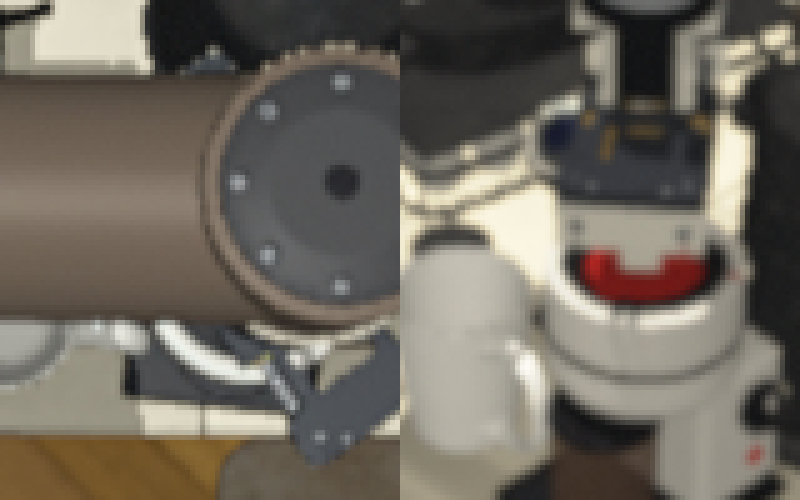

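The fingers closed on the bar: width is 9.9 mm, forces are low, and the side view shows the pads on it. Now I'll turn in steps and watch the moment.

Run:
```python
from geo import *
bot.move_gripper(0,40)
m0=bot.read_state()["moment"][2]
for i,b in enumerate(list(np.arange(-47,-15,8))+list(np.arange(-14,8,2))):
    bot.move_ptp([*COL,191],down(b)); s=bot.read_state()
    x=np.degrees(np.arctan2(*R.from_quat(s["eef_rot"]).as_matrix()[[1,0],0]))
    print(b,round(x,1),round(s["t"],2),s["moment"].round(2),s["contact_force"].round(1))
    if abs(s["moment"][2]-m0)>1.0: break
```

```text
-47 -47.2 6.86 [ 0.03 -0.11  0.  ] [0.1 0.5 1.3]
-39 -39.3 7.12 [ 0.03 -0.08  0.04] [ 0.7 -0.4  0. ]
-31 -31.4 7.38 [-0.   -0.14  0.03] [-0.2 -0.2  0.3]
-23 -23.4 7.63 [-0.02 -0.08  0.02] [ 0.4 -0.5  1.1]
-14 -14.5 7.91 [ 0.   -0.09  0.03] [0.5 0.  0.8]
-12 -12.3 8.16 [ 0.02 -0.1   0.01] [ 0.6 -0.6  0.9]
-10 -10.1 8.41 [-0.03 -0.07  0.03] [0.3 0.3 0.6]
-8 -8.1 8.66 [-0.02 -0.11  0.05] [ 0.2 -0.5  0.7]
-6 -6.1 8.91 [-0.1  -0.13  0.04] [ 0.4 -0.6  0.4]
-4 -4.1 9.16 [-0.57 -0.24 -0.39] [ 0.3 -1.5  0.6]
-2 -2.1 9.41 [-0.76 -0.36 -0.71] [ 1.5 -2.3  0.9]
0 -0.1 9.66 [-0.96 -0.37 -0.93] [ 1.4 -4.1 -0.1]
2 1.9 9.91 [-1.09 -0.3  -1.09] [-0.3 -3.3  1. ]
```

The moment rises from about -5°, so that is the stop, and it matches the grinder's yaw. I'll relax slightly, lift out and look.

Run:
```python
from geo import *
import cv2
bot.pause(.2); bot.move_ptp([*COL,191],down(-3)); bot.pause(.2)
for z in (194,198,205,215,280):
    bot.line_to([*COL,z],60); s=bot.read_state(); print(z,round(s["t"],2),s["contact_force"].round(1),s["moment"].round(2),round(s["width"],2))
    if s["contact_force"][2]<-15: break
o=[]
for n,(x,y) in(("top",(245,160)),("side",(220,130))):
    o.append(cv2.resize(cv2.cvtColor(bot.camera(n),4)[y:y+100,x:x+80],None,fx=5,fy=5,interpolation=3))
cv2.imwrite("pics/g2.png",np.hstack(o))
```

```text
194 10.81 [-1.7 -3.1  0. ] [-1.17  0.78 -0.59] 9.19
198 11.06 [-0.9 -0.9  1.7] [-0.36  0.27  0.  ] 9.72
205 11.32 [ 0.8  0.  -2.5] [ 0.   -0.11 -0.02] 9.69
215 11.64 [ 0.8  0.5 -2.6] [-0.09 -0.12  0.01] 9.48
280 12.88 [ 0.9 -0.  -2.6] [-0.02 -0.12 -0.01] 9.47
```

View pics/g2.png

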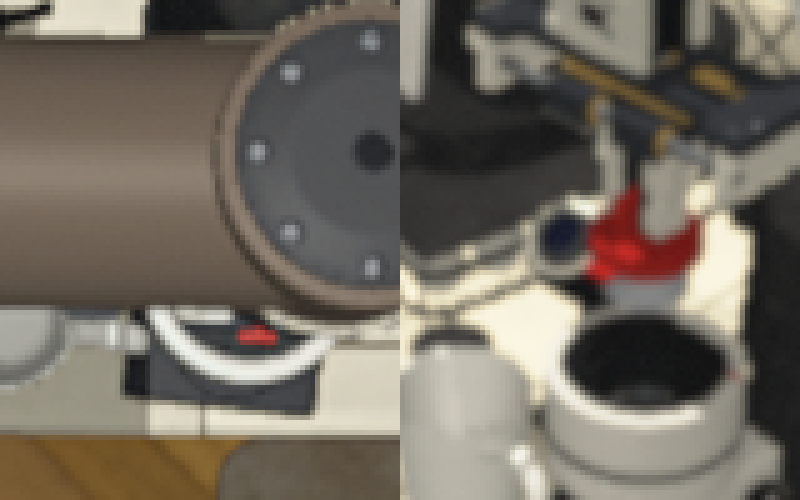

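The carrier is out: the load is 2.6 N and the collar is empty. Next I'll raise the grip and go to the focus pose, then check the carrier's pose there.

Run:
```python
from geo import *
import cv2
bot.move_gripper(0,58)
n,qu=focus_pose(31,-1.7,0); F=np.array([495,-31.5,232])
q=bot.solve_ik(F+43.5*n,qu); print(q, n)
bot.move_ptp(F+73.5*n,qu) if bot.solve_ik(F+73.5*n,qu) is not None else print("no pre")
bot.move_ptp(F+43.5*n,qu); bot.pause(.3)
s=bot.read_state(); print(s["t"],s["tcp_pos"],s["width"],s["finger_force"],s["contact_force"].round(1))
o=[]
t=cv2.cvtColor(bot.camera("top"),4);d=cv2.cvtColor(bot.camera("side"),4)
cv2.imwrite("pics/top3.png",t);cv2.imwrite("pics/side3.png",d)
print(proj("top",F),proj("side",F), proj("side",F+24*n),proj("side",F+43.5*n))
cv2.imwrite("pics/g3.png",np.hstack([cv2.resize(t[115:215,200:280],None,fx=5,fy=5,interpolation=3),cv2.resize(d[100:200,205:285],None,fx=5,fy=5,interpolation=3)]))
```

```text
[ 0.55090147 -0.37344362 -0.93224917  0.51560459 -0.61010155  0.62372445] [-0.51481139  0.01527925  0.8571673 ]
14.6 [472.91148566 -30.90406812 270.03507076] 9.348230700167454 57.95487105846405 [ 0.6 -0.3 -2.4]
[231.70304245 189.43027957] [239.4269561  159.39227776] [236.38010711 155.13605977] [233.84476188 151.59437392]
```

View pics/g3.png

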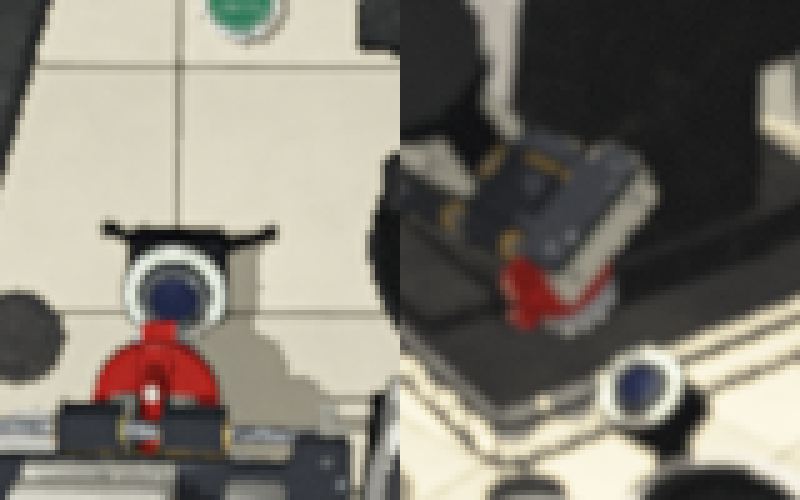

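Left panel: white dot at about (152,392), disc far edge at (160,340), lug end at (160,325), disc sides at (95,395) and (218,395). Right panel: steel ring at about (580,315). The carrier may have pivoted in the pads, so I'll fit its pitch and slip.

```bash
cat >> geo.py <<'E'
def carr(s,phi,slip,dx,flip=1):
    """carrier pose from tool: pitch phi about the closing axis through grasp point. -> Rot matrix, origin"""
    M=R.from_quat(s["eef_rot"]).as_matrix(); tcp=s["tcp_pos"]; g=tcp-19*M[:,2]
    B=np.c_[M[:,0],-M[:,1],-M[:,2]]; rot=B@R.from_euler('y',phi,degrees=True).as_matrix()
    return rot, g+rot@np.array([dx,0,-38.5-slip])
E
python3 - <<'E'
from geo import *
s=bot.read_state(); f=5
def c(n,p,off): return ((proj(n,p)+.5-np.array(off))*f-.5)
for phi in(-30,-20,-10,0,10,20,30):
    rot,o=carr(s,phi,0,0); W=lambda *v:o+rot@np.array(v)
    t=lambda *v:c("top",W(*v),(200,115)).round().astype(int).tolist()
    d=lambda *v:(c("side",W(*v),(205,100))+[400,0]).round().astype(int).tolist()
    print(phi,"dot",t(20.5,0,44),"far",t(32,0,14),t(32,0,0),"lug",t(40,0,14),"L",t(0,32,14),"R",t(0,-32,14),"| side ring",d(0,0,-24),d(24.5,0,-24),d(-24.5,0,-24),"lug-x",d(-40,0,0),"disc+x",d(32,0,0))
E
```

```text
-30 dot [149, 412] far [153, 347] [155, 323] lug [152, 337] L [89, 383] R [220, 388] | side ring [600, 251] [613, 213] [586, 289] lug-x [553, 310] disc+x [592, 197]
-20 dot [150, 405] far [154, 344] [156, 324] lug [154, 332] L [90, 389] R [220, 394] | side ring [593, 268] [610, 231] [575, 304] lug-x [542, 318] disc+x [593, 209]
-10 dot [150, 398] far [155, 344] [157, 328] lug [155, 330] L [90, 395] R [220, 400] | side ring [584, 283] [605, 249] [563, 318] lug-x [530, 324] disc+x [593, 222]
0 dot [151, 393] far [156, 346] [158, 334] lug [156, 331] L [90, 403] R [220, 408] | side ring [574, 298] [598, 267] [550, 329] lug-x [519, 328] disc+x [591, 236]
10 dot [151, 389] far [156, 350] [158, 344] lug [157, 335] L [90, 411] R [220, 416] | side ring [563, 311] [589, 284] [536, 338] lug-x [508, 330] disc+x [587, 250]
20 dot [152, 385] far [157, 357] [158, 355] lug [157, 341] L [90, 420] R [219, 424] | side ring [551, 322] [579, 300] [522, 344] lug-x [497, 328] disc+x [581, 263]
30 dot [153, 383] far [157, 366] [159, 369] lug [158, 350] L [89, 428] R [219, 433] | side ring [538, 331] [567, 314] [509, 347] lug-x [488, 324] disc+x [574, 276]
```

The white dot and lug agree with about zero pivot. I'll overlay the model outlines to confirm.

Run:
```python
from geo import *
import cv2
s=bot.read_state(); t=cv2.imread("pics/top3.png");d=cv2.imread("pics/side3.png")
def im(I,n,x,y,phi):
    f=7; J=cv2.resize(I[y:y+40,x:x+50],None,fx=f,fy=f,interpolation=3)
    rot,o=carr(s,phi,0,0); a=np.linspace(0,2*np.pi,60)
    def pl(P,col,cl=True): cv2.polylines(J,[np.array([((proj(n,o+rot@p)+.5-[x,y])*f-.5).round() for p in P],np.int32)],cl,col,1)
    pl(np.c_[32*np.cos(a),32*np.sin(a),0*a],(255,255,0)); pl(np.c_[32*np.cos(a),32*np.sin(a),0*a+14],(255,255,0))
    pl(np.c_[24.5*np.cos(a),24.5*np.sin(a),0*a-24],(0,255,0))
    pl(np.array([[25,0,14],[25,0,44],[-25,0,44],[-25,0,14]]),(255,0,255)); return J
cv2.imwrite("pics/ov.png",np.vstack([np.hstack([im(t,"top",205,175,0),im(d,"side",215,137,0)]),np.hstack([im(d,"side",215,137,-12),im(d,"side",215,137,12)])]))
```

```text
(no output)
```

View pics/ov.png

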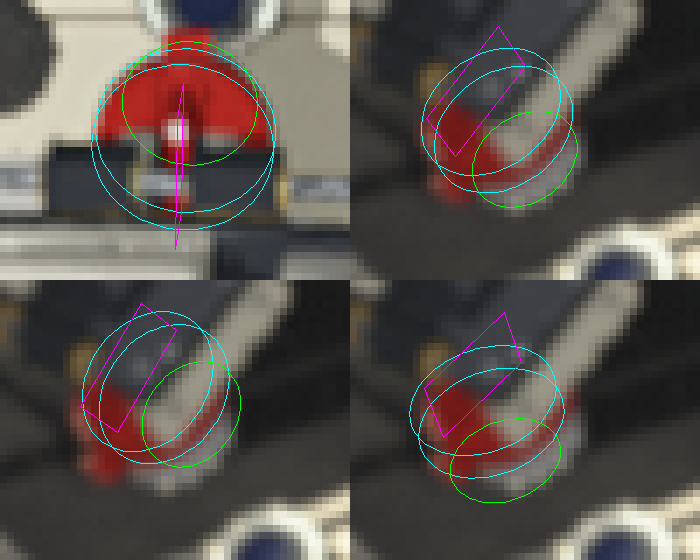

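With zero pivot the outline fits to within 1–2 px, so the carrier is squarely held at the focus. I'll check it is steady and hand in.

Run:
```python
from plant import bot
bot.pause(.3); s=bot.read_state(); print(s["t"],s["width"],s["finger_force"],abs(s["qvel"]).max(),s["contact_force"])
print(bot.close_job())
```

```text
15.0 9.971713597253322 57.954670786857605 0.0028137833426313224 [ 0.26113093 -0.16282232 -1.93071414]
the job is handed in; nothing more can be done
None
```

I turned the carrier to its stop, lifted it out, and handed in at 15 s with the arm holding it steady, toothed face to the lens at my estimate of the 10 cm point (within a few mm and degrees); the job returned no verdict.

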